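# Index the magnifier arm over the opened phone

### The arm

A 6-joint arm with a two-finger parallel gripper is mounted at the origin on the work surface. World frame = base frame: x ahead of the robot, y to its left, z up, the work surface at z = 0. Lengths are in m, angles in rad, forces in N, time in s.
With the tool pointing down it reaches from about 0.375 to 0.975 m from the base axis. Payload 3.8 kg.
Tool frame: the origin (TCP) lies on the centre line of the jaws, within the pads' length; the fingertips stand 17 mm ahead of it and the grasp point (between the pads) lies 2 mm behind it (bot.tip_extent is the distance from the TCP to the fingertips, in m); z points along the fingers, y is the line along which they close (so a half turn about z gives the same grasp; the last joint's range is limited). The gripper opens to 85 mm and grips with 20 to 120 N. Pads are 22 mm wide; open, the fingers measure 114 mm over their backs; the gripper's body (76 mm by 85 mm) begins 54 mm behind the grasp point. The pads swing forward as they close: fully open they stand 13 mm farther back than shut.
Start: joints at [1.146, 0.264, 1.604, -0, 1.274, -0.037], TCP at [0.255, 0.625, 0.218] pointing down, gripper open.
Joint ranges: [-2.63, 2.63], [-0.94, 2.18], [0.31, 2.57], [-1.31, 4.45], [0, 2.66], [-2.55, 2.55]. Speed limits (rad/s): [2.57, 2.57, 3.14, 3.14, 3.14, 3.14].

### API

Orientations are given as a rotation vector (axis times angle).
In Python, from workcell import readout, read_camera, finish_job, bot gives the robot as it stands.
- The arm moves only by the tool jog_arm, never from a script. Its argument "deltas" is one flat list of numbers, 7 for each row, row after row: the shift along the tool's x, y, z in m, then the turn, a rotation vector about the tool's x, y, z in degrees, then the gripper command: -1 is shut, 1 is fully open, values between are in proportion. A call has 1 to 8 rows; each row is the pose to reach, as a shift and turn from the pose commanded when the call began, along the tool's axes at that moment; what a row does not reach only later rows make up. A row lasts 1/10 s, in which the tool goes at most 50 mm and 8.59 degrees, less where a joint would pass 70% of its speed; a pose out of reach is approached as far as the arm can. A call with a gripper value outside its range is refused whole. The fingers move at their own pace and stop on an object; "squeeze" is the grip in N (left out, the last holds). Time passes only in rows, so rows that repeat a pose let the fingers close. It gives the time, the measured TCP pose, the force, the opening and the grip force at its end, in the units of the state.
- readout.read_state(): the state, without advancing time (a new reading comes with each control period).
- read_camera(name): name is "scene" or "top"; returns a dict with "color" (400x640x3 uint8, blue, green, red), "fx", "fy", "cx", "cy" (pixels), "origin" and "attitude" of the camera in the world. Camera axes: x right, y down, z forward; pixel columns grow to the right and rows downward; lengths in m; the calibration is good to about 2 mm. A picture is of the moment at which its call begins. There is no depth.
- finish_job(): hands the job in; it is judged then, once.
The state is a dict: "time": time; "q": joint angles; "joint_vel": joint speeds; "joint_torque": joint torques, N m; "tool_pos": TCP position; "tcp_rot": TCP orientation; "wrist_force": force on the tool from outside, world axes, zero at the start; "torque": the same for the moment, N m; "width": opening from 0.0 (shut) to 1.0 (fully open); "grip_force": force on a finger pad.
Only numpy, scipy, OpenCV 4.12 (cv2) and the standard library are available. Lean on these libraries where they do the work, as an engineer would, in place of code of your own. Each camera call takes 0.05 s, during which the arm holds its last target. There are 200 camera calls.

### The job

The bench magnifier's swing arm is locked by a spring index pin. Hook a fingertip through the pin's pull ring, lift the pin out with it, swing the arm by one hole so that the lens stands over the opened phone, and let the pin drop fully home in that hole, then come away. Work gently: do not squeeze or wrench the ring, do not swing past that hole, and do not shift the phone or anything else on the mat.

Things in the scene. Friction and masses are not known exactly. Their poses are not given: they have to be found in the camera images.
- fixture: Fixed magnifier stand; its -x points roughly to the robot. Origin on the vertical pivot axis, on top of the 3 mm mat. Foot 100 x 130 x 14 mm, post, and on the -x side a flat aluminium plate (top at z 92 mm) with 5 holes 120 mm from the pivot, 25 deg apart, the middle one at -x. The white swing arm over it (26 mm wide, z 96 to 108 mm; hub radius 24, to 120 mm) turns on the pivot.
- index_arm (a joint): Turn of the swing arm in rad. 0: pin in the middle hole (start). Positive is anticlockwise from above: lens to the fixture's +y, ring end to its -y. Holes at 0, +-0.436, +-0.873; play in a hole +-0.010. Light friction (about 1 N at the ring); stays where it is left.
- index_pin (a joint): Lift of the pin in m. 0: home, nose 10 mm deep in a hole. From about 0.010 up the arm can swing; stop at 0.020. A spring pushes it down, 4.5 N at 0, 7.5 N at the stop. Let down between holes, its round nose rides on the plate at 0.010 and snaps in when it comes over a hole. The pin travels with the arm.
- ring (a point): Centre of the opening of the pull ring on the pin. Slippery steel wire 8 mm, 54 mm inside, 70 outside. Its bottom sits on the pin; it leans 45 deg back towards the pivot, so a finger enters heading to the pivot and 45 deg down. Site axes: x level towards pivot and lens, z up. Centre 98 mm from the pivot axis; with the pin home 166 mm above the fixture's origin, 58 mm above the arm.
- lens (a point): Centre of the round lens (112 mm over its white rim, 12 mm thick) on the far end of the swing arm, 160 mm from the pivot, opposite the ring, 105 mm above the table.
- phone_mid (a point): Centre of the top face of the opened phone: black, 150 x 72 x 8 mm, lying loose on the mat, silver battery and two round cameras showing. It lies under one of the two places that the lens takes one hole to either side of the start (within about 5 mm); the tray lies under the other.
- tray: The grey divided tray, 110 x 62 x 20 mm; origin at the centre of its underside. Leave alone.
- dispenser: White dispenser bottle, 52 mm across, 120 mm high; origin at the centre of its underside. Leave alone.
- tape: Brown roll of tape lying flat, 84 mm across, 24 mm high; origin at the centre of its underside. Leave alone.
- jar: White lidded jar, 52 mm across, 45 mm high; origin at the centre of its underside. Leave alone.
Things that resemble listed ones, but are neither listed nor needed, are in the scene too. Leave any red or turquoise look-alike of the part that bears phone_mid alone.

How it is judged:
On the way, in this order (a step that is already met when the one before it is completed fails the run):
1. the pin is lifted clear of its hole by the ring, the arm still at the first hole (value of joint index_pin above 0.0085 m and contact force between the fingers and index_pin above 1 N and horizontal distance between lens and phone_mid above 0.05 m), for 0.05 s.
2. the arm is swung by one hole, the lens over the phone and the pin down in the hole (horizontal distance between lens and phone_mid below 0.015 m and value of joint index_pin below 0.002 m), for 0.1 s.
At the end, for the whole second after the job is handed in: The lens centre stands within 15 mm (seen from above) of the phone's centre, the arm one hole from its start (0.417 to 0.456 rad), the pin home in the hole (within 2 mm), arm and phone at rest (all of step 2 and not (value of joint index_arm above 0.456 rad or value of joint index_arm below -0.456 rad) and (value of joint index_arm above 0.417 rad or value of joint index_arm below -0.417 rad) and not (velocity of joint index_arm above 0.02 rad/s or velocity of joint index_arm below -0.02 rad/s) and linear speed of phone below 0.01 m/s); the robot touches nothing.
It fails at once if the arm is swung well past the next hole (more than 0.6 rad from the start) (value of joint index_arm above 0.6 rad or value of joint index_arm below -0.6 rad).
It fails at once if the ring or pin is squeezed or wrenched with more than 35 N (contact force between the fingers and index_pin above 35 N).
It fails at once if the phone is shifted or lifted by more than 8 mm (distance of phone_mid from where it was at the start of the episode above 0.008 m).
It fails at once if the tray, dispenser bottle, tape roll or jar is shifted or lifted by more than 8 mm (distance of any of tray, dispenser, tape, jar from where it was at the start of the episode above 0.008 m).
It also fails if it takes over 42 s, if anything falls off the work surface, if the arm or the gripper's body presses on something with over 40 N, if the wrist force passes 120 N, or if a joint passes its speed limit or range.

## Working session

There is one attempt and no reset: what is moved stays moved. The work goes in short steps, Python scripts to look and compute and a tool call to move; the robot and the scene stay as the last step left them, time stands still between calls to the robot, and variables do not carry over. Pictures are saved under pics/ and viewed, at most 10 in all, crops included, and the job is handed in when it is done.

Besides the shell and the picture viewer there is one more tool, called after "Call:" as name(argument=value, ...) on one line, values as JSON. jog_arm: Moves the arm, as the interface text tells. Its arguments: {"type":"object","properties":{"deltas":{"type":"array"},"squeeze":{"type":"number"}},"required":["deltas"]}

```bash
mkdir -p pics; ls; python3 - <<'E'
from workcell import readout, read_camera, bot
import cv2,numpy as np
np.set_printoptions(precision=4,suppress=True)
for n in("scene","top"):
    c=read_camera(n); cv2.imwrite(f"pics/{n}0.png",c["color"])
    print(n,c["fx"],c["fy"],c["cx"],c["cy"],c["origin"],c["attitude"])
print(readout.read_state())
print([a for a in dir(bot) if a[0]!='_'])
E
```

```text
pics
scene 377.4692813059172 377.4692813059172 322.54971023147294 201.21460311093736 [ 1.0901 -0.0372  0.9344] [-1.9915 -1.8184  0.4921]
top 405.8999441024713 405.8999441024713 319.4003453550949 197.09163223875822 [0.4699 0.0114 1.2744] [-2.2103  2.1491 -0.112 ]
{'time': 0.1, 'q': array([ 1.1461,  0.2647,  1.6053,  0.    ,  1.2737, -0.0369]), 'joint_vel': array([ 0.0015, -0.0006, -0.0043,  0.0016,  0.0002, -0.0001]), 'joint_torque': array([  0.0012, -51.6706, -36.8591,  -0.0001,   0.0064,   0.    ]), 'tool_pos': array([0.255 , 0.6242, 0.2167]), 'tcp_rot': array([-0.6052, -3.0822,  0.0032]), 'wrist_force': array([ 0.2715,  1.0203, -0.1581]), 'torque': array([ 0.0704, -0.0017, -0.0337]), 'grip_force': 0.0, 'width': 1.0041495563130498}
['MotionError', 'tip_extent']
```

View pics/scene0.png

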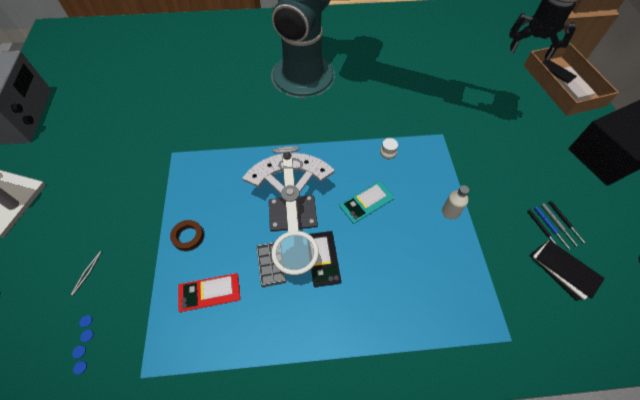

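View pics/top0.png

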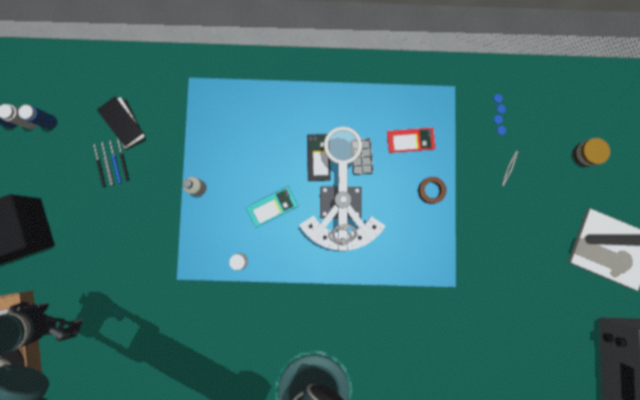

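Candidates for the phone: black with silver battery at top (318,158), red at (410,140), turquoise at (272,205), black notebook off the mat at (122,120). I choose the black one beside the lens, on the robot's left (+y), with the tray at (362,157) on the other side. The ring is at top (343,235) and scene (288,155). Next, a close crop to check.

```bash
cat > h.py <<'E'
import cv2,numpy as np
from scipy.spatial.transform import Rotation as R
from workcell import readout, read_camera, finish_job
np.set_printoptions(precision=4,suppress=True)
def ray(c,p):
    d=R.from_rotvec(c["attitude"]).apply([(p[0]-c["cx"])/c["fx"],(p[1]-c["cy"])/c["fy"],1]); return np.array(c["origin"]),d
def onz(c,p,z):
    o,d=ray(c,p); return o+d*(z-o[2])/d[2]
def tri(c1,p1,c2,p2):
    o1,d1=ray(c1,p1);o2,d2=ray(c2,p2)
    s=np.linalg.lstsq(np.c_[d1,-d2],o2-o1,rcond=None)[0]
    a,b=o1+d1*s[0],o2+d2*s[1]; return (a+b)/2,np.linalg.norm(a-b)
def proj(c,P):
    q=R.from_rotvec(c["attitude"]).inv().apply(np.array(P)-c["origin"]); return np.array([c["cx"]+c["fx"]*q[0]/q[2],c["cy"]+c["fy"]*q[1]/q[2]])
E
python3 - <<'E'
from h import *
t=read_camera("top");s=read_camera("scene")
a=cv2.resize(t["color"][115:255,285:405],None,fx=4,fy=4,interpolation=cv2.INTER_CUBIC)
b=cv2.resize(s["color"][140:290,235:345],None,fx=3.73,fy=3.73,interpolation=cv2.INTER_CUBIC)
a=cv2.resize(a,(480,560));b=cv2.resize(b,(int(110*2.9),int(150*2.9)))
o=np.zeros((560,799,3),np.uint8);o[:560,:480]=a;o[:b.shape[0],480:480+b.shape[1]]=b
cv2.imwrite("pics/crop1.png",o)
print("hub",onz(t,(343,199),.123),"lens",onz(t,(343,146),.105),"phone",onz(t,(318,158),.011))
E
```

```text
hub [ 0.5722 -0.0675  0.123 ] lens [ 0.7296 -0.0653  0.105 ] phone [0.7096 0.0066 0.011 ]
```

View pics/crop1.png

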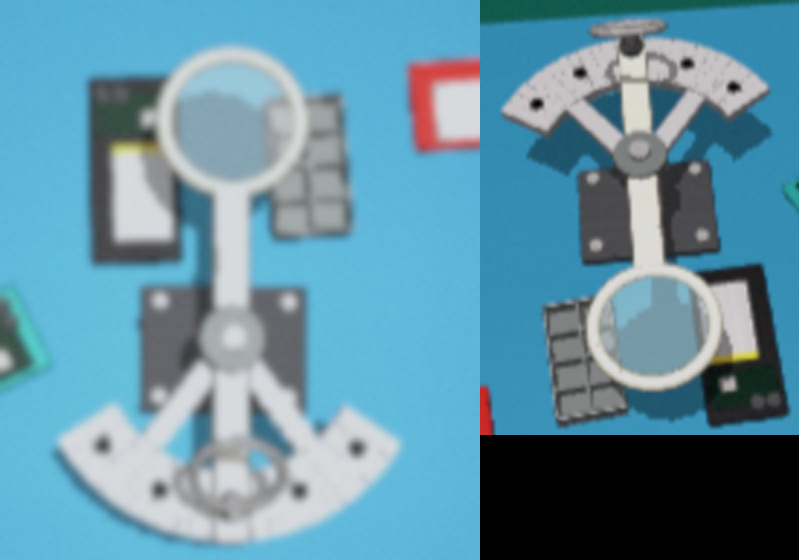

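The crop confirms it: black phone with silver battery and two cameras at crop (90–185, 80–262), left of the lens. The tray is right of it, and the ring hangs over the arm end at crop (235,475), with its shadow next to it. Now the fixture pose from the plate holes, hub and lens, and the approach poses.

```bash
cat >> h.py <<'E'
def delta(P,Rt,s=None):
    s=s or readout.read_state(); Rc=R.from_rotvec(s["tcp_rot"])
    return np.round(Rc.inv().apply(np.array(P)-s["tool_pos"]),4), np.round(np.degrees((Rc.inv()*Rt).as_rotvec()),2)
def tool(yaw,pitch=45):  # z heading yaw (deg), pitch down; y level
    return R.from_euler("ZY",[yaw,90+pitch],degrees=True)*R.from_euler("z",0)*1 if 0 else R.from_matrix(_m(np.radians(yaw),np.radians(pitch)))
def _m(w,p):
    z=np.array([np.cos(w)*np.cos(p),np.sin(w)*np.cos(p),-np.sin(p)]); y=np.array([-np.sin(w),np.cos(w),0]); return np.c_[np.cross(y,z),y,z]
E
python3 - <<'E'
import re
src=open("h.py").read().split("\n")
src=[l if "if 0 else" not in l else "    return R.from_matrix(_m(np.radians(yaw),np.radians(pitch)))" for l in src]
open("h.py","w").write("\n".join(src))
E
python3 - <<'E'
from h import *
from scipy.optimize import least_squares
t=read_camera("top");s=read_camera("scene")
C=lambda u,v:(285+u/4-.375,115+v/4-.375)
g=cv2.cvtColor(t["color"],cv2.COLOR_BGR2GRAY).astype(float)
pts=[]
for u,v in[(103,445),(160,490),(299,491),(357,448)]:
    x,y=map(round,C(u,v)); w=g[y-2:y+3,x-2:x+3]; w=np.clip(w.max()*.85-w,0,None); Y,X=np.mgrid[-2:3,-2:3]
    pts.append(onz(t,(x+(w*X).sum()/w.sum(),y+(w*Y).sum()/w.sum()),.095)[:2])
pts=np.array(pts); hub=onz(t,C(233,338),.123)[:2]; lens=onz(t,C(232,120),.105)[:2]
ang=np.radians([-50,-25,25,50])  # from +y side to -y side
def f(p):
    a=p[2]+np.pi+ang; r=p[:2]+.12*np.c_[np.cos(a),np.sin(a)]-pts
    return np.r_[r.ravel(),(p[:2]-hub),p[:2]+.16*np.array([np.cos(p[2]),np.sin(p[2])])-lens]
q=least_squares(f,[.57,-.067,0]);p=q.x
print("pts",pts,"hub",hub,"lens",lens);print("fit",p,np.degrees(p[2]),f(p)*1e3)
x=np.array([np.cos(p[2]),np.sin(p[2])])
ring=np.r_[p[:2]-.098*x,.169];print("ring",ring,"px top",proj(t,ring),"scene",proj(s,ring))
# scene check of lens/hub
b=lambda u,v:(235+(u-480)/2.9,140+v/2.9)
print("scene hub",onz(s,b(640,150),.123),"lens",onz(s,b(654,327),.105), "ring pred scene crop",(proj(s,ring)-[235,140])*2.9+[480,0])
for d in(.12,.0):
    Rt=tool(np.degrees(p[2])); P=ring-d*Rt.as_matrix()[:,2]; print(d,P,delta(P,Rt))
E
```

```text
pts [[ 0.4941  0.0237]
 [ 0.4627 -0.0182]
 [ 0.4649 -0.1191]
 [ 0.4968 -0.1605]] hub [ 0.5718 -0.0672] lens [ 0.7336 -0.0641]
fit [ 0.5726 -0.067   0.0169] 0.9656203479130905 [-0.1437 -0.0829  0.3037  0.1152 -0.1577 -0.4404  0.2144  0.3676  0.808
  0.2047 -1.0248 -0.1643]
ring [ 0.4746 -0.0686  0.169 ] px top [343.8006 233.3303] scene [285.7426 149.5559]
scene hub [ 0.5742 -0.0652  0.123 ] lens [ 0.7342 -0.0628  0.105 ] ring pred scene crop [627.1535  27.7121]
0.12 [ 0.3898 -0.07    0.2539] (array([-0.3873, -0.5922, -0.0359]), array([ -9.14, -44.38, -21.96]))
0.0 [ 0.4746 -0.0686  0.169 ] (array([-0.4653, -0.5587,  0.0489]), array([ -9.14, -44.38, -21.96]))
```

Call:
jog_arm(deltas=[-0.387,-0.592,-0.036,-9.14,-44.38,-21.96,-1,-0.387,-0.592,-0.036,-9.14,-44.38,-21.96,-1,-0.387,-0.592,-0.036,-9.14,-44.38,-21.96,-1,-0.387,-0.592,-0.036,-9.14,-44.38,-21.96,-1,-0.387,-0.592,-0.036,-9.14,-44.38,-21.96,-1,-0.387,-0.592,-0.036,-9.14,-44.38,-21.96,-1,-0.387,-0.592,-0.036,-9.14,-44.38,-21.96,-1,-0.387,-0.592,-0.036,-9.14,-44.38,-21.96,-1], squeeze=20)

```text
time: 1.1
tool_pos: [0.3299, 0.2312, 0.2366]
tcp_rot: [-0.026, 2.356, 0.008]
wrist_force: [1.6, -1.3, 2.0]
width: -0.002
grip_force: 0.0
```

```bash
cat >> h.py <<'E'

PIV=np.array([.5726,-.067]);YAW=.966
def rp(th=0,back=0,dx=0,up=0,lat=0):
    """tool pose at arm angle th (deg): back along finger axis, dx along tool x, up world z, lat along tool y"""
    w=np.radians(YAW+th); Rt=tool(YAW+th); M=Rt.as_matrix()
    P=np.r_[PIV-.098*np.array([np.cos(w),np.sin(w)]),.169+up]-back*M[:,2]+dx*M[:,0]+lat*M[:,1]
    return P,Rt
E
python3 -c "
from h import *
s=readout.read_state();print(s['time'],s['tool_pos'],s['q'],s['wrist_force'],s['width'])
print(delta(*rp(back=.12)))"
```

```text
1.1 [0.3299 0.2312 0.2366] [ 1.1471 -0.6308  2.5103 -0.832   1.0431 -0.0888] [ 1.5925 -1.2609  1.9601] -0.001963127334808822
(array([-0.0495, -0.3026,  0.026 ]), array([ 0.1 , -0.01,  0.27]))
```

Call:
jog_arm(deltas=[-0.05,-0.303,0.026,0.1,0,0.27,-1,-0.05,-0.303,0.026,0.1,0,0.27,-1,-0.05,-0.303,0.026,0.1,0,0.27,-1,-0.05,-0.303,0.026,0.1,0,0.27,-1,-0.05,-0.303,0.026,0.1,0,0.27,-1,-0.05,-0.303,0.026,0.1,0,0.27,-1,-0.05,-0.303,0.026,0.1,0,0.27,-1,-0.05,-0.303,0.026,0.1,0,0.27,-1])

```text
time: 1.9
tool_pos: [0.3976, 0.0058, 0.2544]
tcp_rot: [-0.013, 2.395, 0.014]
wrist_force: [0.4, -0.9, -0.3]
width: -0.002
grip_force: 0.0
```

```bash
python3 - <<'E'
from h import *
s=readout.read_state();print(s['time'],s['tool_pos'],s['q'],s['wrist_force'])
print(delta(*rp(back=.12)),delta(*rp(back=.04)))
t=read_camera("top");c=read_camera("scene")
a=cv2.resize(t["color"][190:320,285:405],None,fx=3,fy=3,interpolation=2);b=cv2.resize(c["color"][70:200,220:353],None,fx=3,fy=3,interpolation=2)
cv2.imwrite("pics/pre.png",np.hstack([a,b]))
E
```

```text
1.9 [0.3976 0.0058 0.2544] [-0.1583 -0.9446  2.5703  0.1716  0.7844 -1.8155] [ 0.3849 -0.8559 -0.3114]
(array([ 0.0066, -0.0758, -0.0059]), array([ 0.12, -2.21, -0.37])) (array([ 0.0035, -0.076 ,  0.074 ]), array([ 0.12, -2.21, -0.37]))
```

View pics/pre.png

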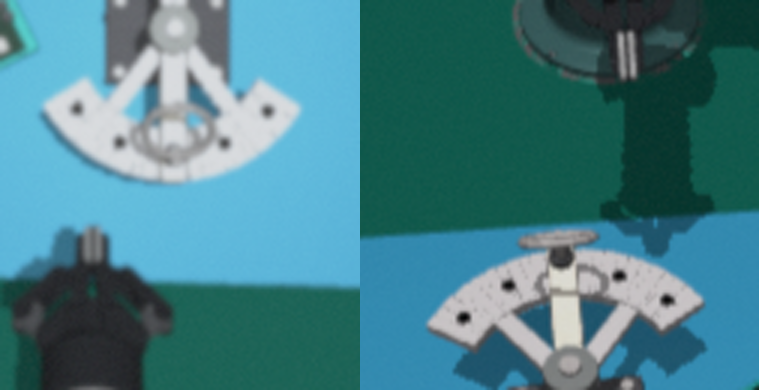

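The closed fingers are at crop (92,245), short of the ring at (173,130). The arm is folded to its limits here, so I go forward and sideways to 60 mm before the ring.

Call:
jog_arm(deltas=[0.004,-0.03,0.054,0,-2,-0.4,-1,0.004,-0.076,0.054,0,-2.2,-0.4,-1,0.004,-0.076,0.054,0,-2.2,-0.4,-1,0.004,-0.076,0.054,0,-2.2,-0.4,-1,0.004,-0.076,0.054,0,-2.2,-0.4,-1])

```text
time: 2.5
tool_pos: [0.441, -0.0716, 0.2213]
tcp_rot: [-0.021, 2.374, 0.017]
wrist_force: [0.0, 0.9, 0.2]
width: -0.005
grip_force: 0.0
```

```bash
python3 - <<'E'
from h import *
s=readout.read_state();print(s['time'],s['tool_pos'],s['q'],s['wrist_force'])
print(delta(*rp(back=.04)),delta(*rp(back=-.005)))
E
```

```text
2.5 [ 0.441  -0.0716  0.2213] [-0.5116 -0.7287  2.5702  0.5884  0.6965 -2.441 ] [0.0147 0.8842 0.2097]
(array([0.0128, 0.0023, 0.021 ]), array([ 0.39, -1.  , -0.09])) (array([0.012, 0.002, 0.066]), array([ 0.39, -1.  , -0.09]))
```

Call:
jog_arm(deltas=[0.012,0.002,0.015,0.4,-1,0,-1,0.012,0.002,0.02,0.4,-1,0,-1,0.012,0.002,0.02,0.4,-1,0,-1,0.012,0.002,0.02,0.4,-1,0,-1])

```text
time: 2.9
tool_pos: [0.4567, -0.0721, 0.2101]
tcp_rot: [-0.026, 2.368, 0.014]
wrist_force: [0.3, 0.3, 0.3]
width: 0.002
grip_force: 0.0
```

```bash
python3 - <<'E'
from h import *
s=readout.read_state();print(s['time'],s['tool_pos'],s['q'],s['wrist_force'])
print(delta(*rp(back=.04)),delta(*rp(back=0)))
E
```

```text
2.9 [ 0.4567 -0.0721  0.2101] [-0.4796 -0.6687  2.5701  0.6146  0.6256 -2.4637] [0.3154 0.349  0.3497]
(array([0.0163, 0.0031, 0.002 ]), array([ 0.32, -0.69,  0.15])) (array([0.0158, 0.0029, 0.042 ]), array([ 0.32, -0.69,  0.15]))
```

```bash
cat > k.py <<'E'
from h import *
from scipy.optimize import least_squares
Q=np.array([[1.1461,.2647,1.6053,0,1.2737,-.0369],[1.1471,-.6308,2.5103,-.832,1.0431,-.0888],[-.1583,-.9446,2.5703,.1716,.7844,-1.8155],[-.5116,-.7287,2.5702,.5884,.6965,-2.441],[-.4796,-.6687,2.5701,.6146,.6256,-2.4637]])
P=np.array([[.255,.6242,.2167],[.3299,.2312,.2366],[.3976,.0058,.2544],[.441,-.0716,.2213],[.4567,-.0721,.2101]])
V=np.array([[-.6052,-3.0822,.0032],[-.026,2.356,.008],[-.013,2.395,.014],[-.021,2.374,.017],[-.026,2.368,.014]])
def chain(q):
    A=R.from_euler("z",q[0]);B=A*R.from_euler("y",q[1]);C=B*R.from_euler("y",q[2]);D=C*R.from_euler("z",q[3])*R.from_euler("y",q[4]);return A,B,C,D,D*R.from_euler("z",q[5])
def rows(q):
    A,B,C,D,E=[x.as_matrix() for x in chain(q)]
    return np.c_[[0,0,1],A[:,0],B[:,0],B[:,2],C[:,0],C[:,2],D[:,0],D[:,2]]
if __name__=="__main__":
    X=[chain(q)[4] for q in Q]
    off=[(X[i].inv()*R.from_rotvec(V[i])).as_rotvec() for i in range(5)];print("rotoff",np.array(off))
    M=np.vstack([rows(q) for q in Q]);sol,_,rk,sv=np.linalg.lstsq(M,P.ravel(),rcond=1e-4);print(sol,rk,sv);print((M@sol-P.ravel())*1e3)
E
python3 k.py
```

```text
rotoff [[-0.      0.      1.5708]
 [ 0.0002 -0.0002  1.571 ]
 [-0.0003  0.0001  1.5712]
 [-0.0003  0.0003  1.5712]
 [-0.0001 -0.0005  1.5708]]
[ 0.2598 -0.0008  0.0432  0.4829  0.0164  0.6184  0.0796  0.3009] 8 [4.4019 4.2867 1.0678 0.7321 0.6831 0.2495 0.1467 0.1437]
[ 22.3361 -10.9195  -0.8906  16.5827  -2.5067  17.4386  -3.4529 -22.2202
  -0.0987  -7.417  -10.0908  -5.4383  -5.7545  -5.9659 -11.011 ]
```

```bash
python3 - <<'E'
from k import *
def rows2(q,use):
    A,B,C,D,E=[x.as_matrix() for x in chain(q)]
    al={"d":np.array([0,0,1.]),"Ax":A[:,0],"Ay":A[:,1],"Bx":B[:,0],"Bz":B[:,2],"Cx":C[:,0],"Cz":C[:,2],"Dx":D[:,0],"Dy":D[:,1],"Dz":D[:,2]}
    return np.c_[tuple(al[u] for u in use)]
for use in (["d","Bz","Cx","Cz","Dz"],["d","Ay","Bz","Cz","Dz"],["d","Ay","Bz","Cz","Dy","Dx","Dz"],["d","Ax","Ay","Bz","Cx","Cz","Dz"],["d","Ay","Bz","Cx","Cz","Dx","Dy","Dz"]):
    M=np.vstack([rows2(q,use) for q in Q]);sol=np.linalg.lstsq(M,P.ravel(),rcond=1e-5)[0];print(dict(zip(use,sol.round(4))),np.abs(M@sol-P.ravel()).max()*1e3)
E
```

```text
{'d': np.float64(0.2524), 'Bz': np.float64(0.5155), 'Cx': np.float64(0.0004), 'Cz': np.float64(0.5651), 'Dz': np.float64(0.3669)} 25.68159962890587
{'d': np.float64(0.2504), 'Ay': np.float64(0.0249), 'Bz': np.float64(0.5119), 'Cz': np.float64(0.5658), 'Dz': np.float64(0.361)} 0.1902154803858913
{'d': np.float64(0.2505), 'Ay': np.float64(0.0249), 'Bz': np.float64(0.5119), 'Cz': np.float64(0.5658), 'Dy': np.float64(-0.0), 'Dx': np.float64(0.0), 'Dz': np.float64(0.361)} 0.187100519964567
{'d': np.float64(0.2515), 'Ax': np.float64(0.0004), 'Ay': np.float64(0.0249), 'Bz': np.float64(0.512), 'Cx': np.float64(0.0012), 'Cz': np.float64(0.5657), 'Dz': np.float64(0.361)} 0.045014483512739734
{'d': np.float64(0.2515), 'Ay': np.float64(0.0249), 'Bz': np.float64(0.512), 'Cx': np.float64(0.0011), 'Cz': np.float64(0.5661), 'Dx': np.float64(-0.0), 'Dy': np.float64(-0.0), 'Dz': np.float64(0.3611)} 0.06414144808181144
```

```bash
cat > ik.py <<'E'
from k import *
lo=np.array([-2.63,-.94,.31,-1.31,0,-2.55])+.03;hi=np.array([2.63,2.18,2.57,4.45,2.66,2.55])-.03
def fk(q):
    A,B,C,D,E=chain(q);return np.array([0,0,.2515])+A.apply([0,.0249,0])+B.apply([0,0,.512])+C.apply([.0011,0,.566])+D.apply([0,0,.361]),E*R.from_euler("z",90,degrees=True)
def ik(p,Rt,q0):
    def f(q):
        a,b=fk(q);return np.r_[(a-p)*5,(b.inv()*Rt).as_rotvec(),1e-4*q[3]]
    r=least_squares(f,np.clip(q0,lo,hi),bounds=(lo,hi));a,b=fk(r.x);return r.x,np.linalg.norm(a-p)*1e3,np.degrees((b.inv()*Rt).magnitude())
def pose(th,pitch,yaw,back=0,up=0):
    w=np.radians(YAW+th);Rt=tool(YAW+yaw,pitch);return np.r_[PIV-.098*np.array([np.cos(w),np.sin(w)]),.169+up]-back*Rt.as_matrix()[:,2],Rt
E
python3 - <<'E'
from ik import *
q0=[-.2,-.6,2.4,0,1.,-1.57]
for pitch in(45,50,55,60):
    for a in[(0,pitch,0,.06),(0,pitch,0),(0,pitch,0,0,.015),(25,pitch,0,0,.015),(25,pitch,12,0,.015),(25,pitch,25,0,.015),(25,pitch,25,.06,0)]:
        print(a,*ik(*pose(*a),q0))
E
```

```text
(0, 45, 0, 0.06) [-0.5042 -0.6961  2.54    0.5355  0.7369 -2.3979] 8.431364593122021 4.303690703647005
(0, 45, 0) [-0.4196 -0.5109  2.54    0.6131  0.5377 -2.456 ] 8.21319159239274 4.244959140717171
(0, 45, 0, 0, 0.015) [-0.4214 -0.5481  2.54    0.6004  0.5526 -2.4355] 6.032669514342703 3.1191129402293942
(25, 45, 0, 0, 0.015) [-0.4842 -0.5171  2.539   0.6505  0.507  -2.52  ] 3.4144722175682123 2.985065805146416
(25, 45, 12, 0, 0.015) [-0.464  -0.4755  2.4735  0.5382  0.5967 -2.52  ] 11.748000535295983 10.702150527285951
(25, 45, 25, 0, 0.015) [-0.425  -0.4245  2.4037  0.4248  0.6802 -2.52  ] 20.339118716270544 19.160680505927818
(25, 45, 25, 0.06, 0) [-0.5032 -0.5293  2.4079  0.3987  0.7959 -2.52  ] 23.537436498040126 20.601148126845434
(0, 50, 0, 0.06) [-0.4596 -0.7003  2.54    0.4654  0.7165 -2.3094] 0.022219815104763837 0.011331230421416354
(0, 50, 0) [-0.3878 -0.5171  2.54    0.5213  0.5315 -2.35  ] 1.0532982365383214 0.5446239685300036
(0, 50, 0, 0, 0.015) [-0.3891 -0.5459  2.5304  0.5006  0.5573 -2.3236] 8.316393632844237e-07 9.321221814284363e-07
(25, 50, 0, 0, 0.015) [-0.508
[... 1265 characters left out ...]
66816e-07 3.1162880569148297e-07
(0, 60, 0) [-0.3214 -0.429   2.4269  0.2729  0.6632 -2.0836] 2.7229318471395663e-07 3.89933445898374e-07
(0, 60, 0, 0, 0.015) [-0.3214 -0.4467  2.4083  0.2611  0.6982 -2.0684] 2.6128991625094033e-07 3.7418196937323837e-07
(25, 60, 0, 0, 0.015) [-0.4326 -0.3896  2.374   0.3411  0.7068 -2.2301] 2.871597408841746e-07 4.415781635081257e-07
(25, 60, 12, 0, 0.015) [-0.4906 -0.3454  2.3368  0.4343  0.7929 -2.52  ] 1.9675421179772006 1.915448831806377
(25, 60, 25, 0, 0.015) [-0.4267 -0.3021  2.276   0.3193  0.8511 -2.52  ] 10.101689902212179 10.047738726263576
(25, 60, 25, 0.06, 0) [-0.4778 -0.3823  2.2589  0.3012  0.9572 -2.52  ] 11.71291113333875 10.890094036435377
```

```bash
python3 - <<'E'
from ik import *
s=readout.read_state();print(s['time'])
for b in(.06,.04,-.003): print(b,delta(*pose(0,55,0,b),s))
E
```

```text
2.9
0.06 (array([ 0.0061,  0.0032, -0.0172]), array([0.31, 9.31, 0.18]))
0.04 (array([0.0093, 0.0031, 0.0025]), array([0.31, 9.31, 0.18]))
-0.003 (array([0.0163, 0.0029, 0.045 ]), array([0.31, 9.31, 0.18]))
```

Call:
jog_arm(deltas=[0.003,0.0015,-0.009,0.15,4.6,0.1,-1,0.006,0.003,-0.017,0.3,9.3,0.2,-1,0.006,0.003,-0.017,0.3,9.3,0.2,-1,0.006,0.003,-0.017,0.3,9.3,0.2,-1])

```text
time: 3.3
tool_pos: [0.441, -0.0706, 0.2188]
tcp_rot: [-0.019, 2.528, 0.006]
wrist_force: [-0.1, 0.2, 0.0]
width: 0.002
grip_force: 0.0
```

```bash
python3 - <<'E'
from ik import *
s=readout.read_state();print(s['time'],s["tool_pos"],s['q'],s["wrist_force"])
for b in(.06,.04,-.003): print(b,delta(*pose(0,55,0,b),s))
E
```

```text
3.3 [ 0.441  -0.0706  0.2188] [-0.4082 -0.6322  2.4704  0.349   0.7632 -2.1809] [-0.0786  0.2318  0.0366]
0.06 (array([0.001 , 0.0014, 0.0001]), array([-0.07,  0.17, -0.07]))
0.04 (array([0.001 , 0.0014, 0.0201]), array([-0.07,  0.17, -0.07]))
-0.003 (array([0.0012, 0.0015, 0.0631]), array([-0.07,  0.17, -0.07]))
```

Call:
jog_arm(deltas=[0.001,0.0014,0.015,0,0.2,0,-1,0.001,0.0014,0.03,0,0.2,0,-1,0.001,0.0014,0.04,0,0.2,0,-1,0.001,0.0014,0.05,0,0.2,0,-1,0.001,0.0014,0.058,0,0.2,0,-1,0.001,0.0014,0.063,0,0.2,0,-1,0.001,0.0014,0.063,0,0.2,0,-1])

```text
time: 4.0
tool_pos: [0.4756, -0.0692, 0.165]
tcp_rot: [-0.016, 2.535, 0.006]
wrist_force: [-0.2, 0.5, 0.7]
width: -0.003
grip_force: 0.0
```

```bash
python3 - <<'E'
from ik import *
s=readout.read_state();print(s['time'],s["tool_pos"],s['q'],s["wrist_force"])
print(delta(*pose(0,55,0,-.003),s))
t=read_camera("top");c=read_camera("scene")
a=cv2.resize(t["color"][195:265,305:385],None,fx=4.8,fy=4.8,interpolation=2);b=cv2.resize(c["color"][120:190,245:325],None,fx=4.8,fy=4.8,interpolation=2)
cv2.imwrite("pics/ins.png",np.hstack([a,b]))
E
```

```text
4.0 [ 0.4756 -0.0692  0.165 ] [-0.3505 -0.4688  2.4884  0.3799  0.5802 -2.1959] [-0.1772  0.5422  0.673 ]
(array([-0.0015,  0.0006, -0.0008]), array([-0.09, -0.24, -0.19]))
```

View pics/ins.png

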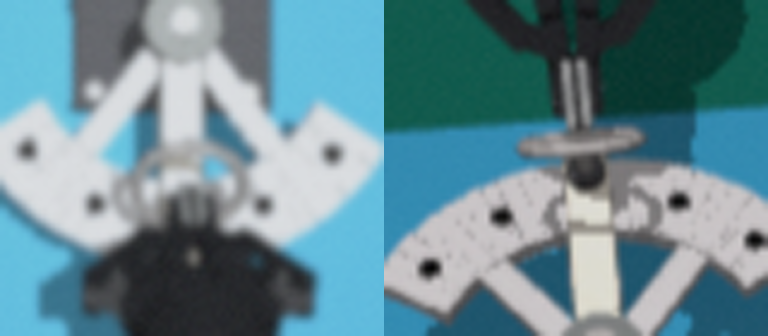

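The tips (top crop (195,205)) are inside the ring and centred sideways. Now I take up the slack along tool -x.

Call:
jog_arm(deltas=[-0.003,0,0.003,0,0,0,-1,-0.006,0,0.005,0,0,0,-1,-0.008,0,0.005,0,0,0,-1,-0.01,0,0.005,0,0,0,-1,-0.01,0,0.005,0,0,0,-1])

```text
time: 4.6
tool_pos: [0.4873, -0.0693, 0.168]
tcp_rot: [-0.017, 2.533, 0.005]
wrist_force: [0.2, 0.4, 1.1]
width: -0.0
grip_force: 0.0
```

Call:
jog_arm(deltas=[-0.001,0,0,0,0,0,-1,-0.002,0,0,0,0,0,-1,-0.003,0,0,0,0,0,-1,-0.003,0,0,0,0,0,-1])

```text
time: 5.0
tool_pos: [0.4894, -0.0692, 0.1693]
tcp_rot: [-0.017, 2.533, 0.005]
wrist_force: [-0.8, -1.2, 0.3]
width: 0.002
grip_force: 0.0
```

Call:
jog_arm(deltas=[-0.001,0,-0.0015,0,0,0,-1,-0.0023,0,-0.0033,0,0,0,-1,-0.0034,0,-0.0049,0,0,0,-1,-0.0034,0,-0.0049,0,0,0,-1])

```text
time: 5.4
tool_pos: [0.4896, -0.0693, 0.1758]
tcp_rot: [-0.017, 2.533, 0.005]
wrist_force: [0.3, -0.3, -0.6]
width: -0.004
grip_force: 0.0
```

Call:
jog_arm(deltas=[-0.001,0,-0.0012,0,0,0,-1,-0.0017,0,-0.0024,0,0,0,-1,-0.0023,0,-0.0033,0,0,0,-1,-0.0023,0,-0.0033,0,0,0,-1])

```text
time: 5.8
tool_pos: [0.4894, -0.0692, 0.1794]
tcp_rot: [-0.017, 2.533, 0.005]
wrist_force: [0.1, -0.3, -0.2]
width: 0.0
grip_force: 0.0
```

```bash
python3 - <<'E'
from ik import *
s=readout.read_state();print(s['time'],s["tool_pos"],s['q'],s["wrist_force"])
t=read_camera("top");c=read_camera("scene")
d=tool(YAW,55).as_matrix()[:,2];tip=s["tool_pos"]+.017*d
print(proj(t,tip),proj(c,tip))
a=cv2.resize(t["color"][205:255,315:370],None,fx=7,fy=7,interpolation=2);b=cv2.resize(c["color"][130:180,260:315],None,fx=7,fy=7,interpolation=2)
cv2.imwrite("pics/lift.png",np.hstack([a,b]))
E
```

```text
5.8 [ 0.4894 -0.0692  0.1794] [-0.3341 -0.4511  2.4511  0.356   0.5915 -2.1589] [ 0.0563 -0.3242 -0.1568]
[344.076  224.3184] [286.0804 158.0188]
```

View pics/lift.png

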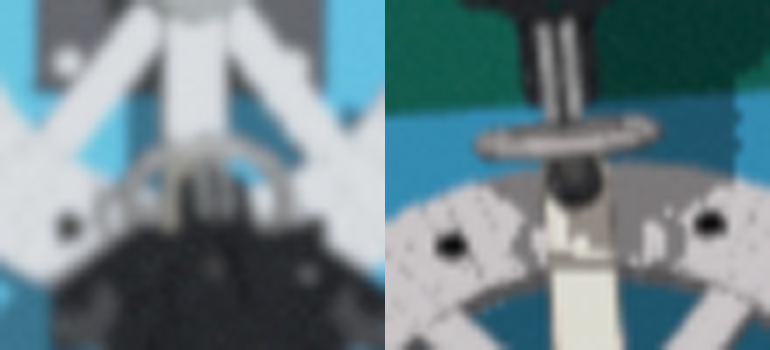

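```bash
python3 - <<'E'
from ik import *
from workcell import bot
t=read_camera("top");c=read_camera("scene");print(bot.tip_extent)
X,e=tri(t,(315.7,266.7),c,(309.3,95.5));print(X,e)
Rt=R.from_rotvec([-.013,2.395,.014]);print(Rt.inv().apply(X-np.array([.3976,.0058,.2544])))
s=readout.read_state();Rt=R.from_rotvec(s["tcp_rot"])
for k in(0,.005,.01,.017):print(k,proj(t,s["tool_pos"]+Rt.apply([0,0,k])),proj(c,s["tool_pos"]+Rt.apply([0,0,k])))
E
```

```text
0.017
[0.3907 0.0031 0.2682] 0.005135781581594055
[-0.0043 -0.0025 -0.0148]
0 [344.3936 227.8868] [285.4731 151.6098]
0.005 [344.2905 226.8519] [285.6604 153.5123]
0.01 [344.1883 225.8251] [285.847  155.4065]
0.017 [344.0466 224.4012] [286.1068 158.0448]
```

The light finger ends show at the ring's plane (top crop (212,167)) and not beyond it. The tips are not deep enough, so the wire isn't hooked yet. I back off to the ring's centre line and go deeper.

Call:
jog_arm(deltas=[0.005,0,0,0,0,0,-1,0.012,0,0,0,0,0,-1,0.013,0,0.006,0,0,0,-1,0.013,0,0.011,0,0,0,-1,0.013,0,0.016,0,0,0,-1,0.013,0,0.02,0,0,0,-1,0.013,0,0.02,0,0,0,-1])

```text
time: 6.7
tool_pos: [0.49, -0.069, 0.1545]
tcp_rot: [-0.017, 2.535, 0.006]
wrist_force: [-0.4, 0.4, -0.7]
width: 0.001
grip_force: 0.0
```

```bash
python3 - <<'E'
from ik import *
s=readout.read_state();print(s['time'],s["tool_pos"],s['q'],s["wrist_force"])
t=read_camera("top");c=read_camera("scene")
a=cv2.resize(t["color"][205:255,315:370],None,fx=7,fy=7,interpolation=2);b=cv2.resize(c["color"][130:180,260:315],None,fx=7,fy=7,interpolation=2)
cv2.imwrite("pics/deep.png",np.hstack([a,b]))
E
```

```text
6.7 [ 0.49   -0.069   0.1545] [-0.3328 -0.4136  2.4781  0.3915  0.5328 -2.2002] [-0.4214  0.4199 -0.6911]
```

View pics/deep.png

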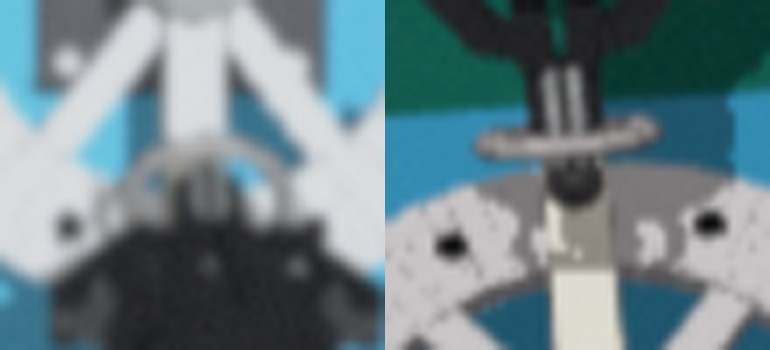

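Call:
jog_arm(deltas=[0,0,0.004,0,0,0,-1,0,0,0.008,0,0,0,-1,0,0,0.012,0,0,0,-1,0,0,0.012,0,0,0,-1])

```text
time: 7.2
tool_pos: [0.4967, -0.0689, 0.1447]
tcp_rot: [-0.017, 2.535, 0.006]
wrist_force: [0.6, -0.6, -0.7]
width: -0.002
grip_force: 0.0
```

```bash
python3 - <<'E'
from ik import *
s=readout.read_state();print(s['time'],s["tool_pos"],s['q'],s["wrist_force"])
Rt=R.from_rotvec(s["tcp_rot"])
t=read_camera("top");c=read_camera("scene");cv2.imwrite("pics/t8.png",t["color"]);cv2.imwrite("pics/s8.png",c["color"])
d=cv2.imread("pics/scene0.png");
g=lambda im:cv2.cvtColor(im,cv2.COLOR_BGR2GRAY)
print("scene now rows 144-172 cols 276-296");print(g(c["color"])[144:172,277:296]);print("scene0");print(g(d)[144:172,277:296])
for k in(-.02,0,.017):print(k,proj(t,s["tool_pos"]+Rt.apply([0,0,k])),proj(c,s["tool_pos"]+Rt.apply([0,0,k])))
E
```

```text
7.2 [ 0.4967 -0.0689  0.1447] [-0.3251 -0.3804  2.4781  0.4072  0.4994 -2.214 ] [ 0.6202 -0.6197 -0.7339]
scene now rows 144-172 cols 276-296
[[ 73  72  67  40  34  41  81  86  50  78  91  52  30  31  55  57  55  61
   60]
 [ 93  93  94  53  26  52 127 132  73 109 130  73  36  36  65  72  72  73
   70]
 [114 115 112  71  36  52 127 134  77 107 133  87  42  39  70  82  83  80
   80]
 [112 113 112  77  43  49 112 133  83  96 133  95  50  46  78  96  92  92
   97]
 [102 101 100  78  54  57 108 133  88 101 131  99  75  84  98 118 113 117
  119]
 [110 108 114 115 113 111 126 146 121 129 143 135 129 139 138 150 150 147
  138]
 [142 141 144 161 169 168 166 165 162 160 164 161 162 159 143 134 129 124
  117]
 [146 145 146 153 159 159 153 149 146 139 135 132 127 120 107  97  92  85
   80]
 [117 118 118 118 112 108 107 112 109  91  96  94  71  61  62  81  85  87
   84]
 [109 110 110 104  63  49  69 104 101  61  95  95  48  35  56  98 107 109
  107]
 [121 120 119 114  68  34  50  95  89  52  90  94  49  37  73 114 120 121
  121]
 [121 123 121 120 106  55  44  93  94  51  79  94  57  44  93 118 1
[... 3020 characters left out ...]
[183 135 122 129 172 192 183 193 196 198 213 217 216 215 206 166 190 196
  194]
 [176 152 128 122 137 180 145 145 145 151 189 195 194 194 182 158 182 193
  191]
 [192 181 154 125 127 164 138 141 141 142 147 147 148 147 146 135 150 167
  168]
 [193 177 175 127 112 118 129 165 169 169 170 169 170 168 168 152 107 103
  102]
 [178 167 148 109  90  90 126 203 212 213 213 213 211 213 210 189 107  88
   88]
 [129 105  95  89  85  92 124 206 217 217 217 216 217 218 217 197 105  79
   79]
 [ 91  92  91  96  86  91 117 204 217 217 217 217 217 218 217 199 105  72
   72]]
-0.02 [343.8492 229.4233] [285.9721 154.7629]
0 [343.4537 225.3779] [286.7019 162.1599]
0.017 [343.127  222.0362] [287.3126 168.3491]
```

The stripes of the fingers now show past the ring (scene rows 152–158), over the pin knob. The ring is threaded. Taking up slack and lifting.

Call:
jog_arm(deltas=[-0.003,0,0.002,0,0,0,-1,-0.006,0,0.003,0,0,0,-1,-0.007,0,0.003,0,0,0,-1,-0.007,0,0.003,0,0,0,-1])

```text
time: 7.7
tool_pos: [0.5048, -0.0691, 0.1474]
tcp_rot: [-0.017, 2.533, 0.005]
wrist_force: [-0.7, -0.4, -0.2]
width: -0.001
grip_force: 0.0
```

Call:
jog_arm(deltas=[-0.001,0,0,0,0,0,-1,-0.002,0,0,0,0,0,-1,-0.003,0,0,0,0,0,-1,-0.003,0,0,0,0,0,-1])

```text
time: 8.1
tool_pos: [0.5059, -0.0687, 0.1477]
tcp_rot: [-0.017, 2.536, 0.006]
wrist_force: [-4.6, -1.1, -1.2]
width: 0.002
grip_force: 1.8
```

Call:
jog_arm(deltas=[-0.0006,0,-0.0008,0,0,0,-1,-0.0012,0,-0.0016,0,0,0,-1,-0.0017,0,-0.0025,0,0,0,-1,-0.0023,0,-0.0033,0,0,0,-1,-0.0023,0,-0.0033,0,0,0,-1])

```text
time: 8.6
tool_pos: [0.5057, -0.0685, 0.1515]
tcp_rot: [-0.017, 2.536, 0.006]
wrist_force: [-5.8, -1.5, -5.6]
width: 0.003
grip_force: 3.9
```

Call:
jog_arm(deltas=[-0.0006,0,-0.0008,0,0,0,-1,-0.0012,0,-0.0016,0,0,0,-1,-0.0017,0,-0.0025,0,0,0,-1,-0.0023,0,-0.0033,0,0,0,-1,-0.0023,0,-0.0033,0,0,0,-1])

```text
time: 9.1
tool_pos: [0.5057, -0.0685, 0.1556]
tcp_rot: [-0.017, 2.536, 0.006]
wrist_force: [-4.8, -0.4, -6.6]
width: 0.004
grip_force: 4.2
```

Call:
jog_arm(deltas=[-0.0011,0,-0.0016,0,0,0,-1,-0.0023,0,-0.0033,0,0,0,-1,-0.0034,0,-0.0049,0,0,0,-1,-0.0043,0,-0.0061,0,0,0,-1,-0.0043,0,-0.0061,0,0,0,-1])

```text
time: 9.6
tool_pos: [0.5057, -0.0685, 0.163]
tcp_rot: [-0.017, 2.537, 0.006]
wrist_force: [-5.6, -1.3, -6.9]
width: 0.001
grip_force: 4.5
```

```bash
python3 - <<'E'
from ik import *
s=readout.read_state();print(s['time'],s["tool_pos"],s['q'],s["wrist_force"])
t=read_camera("top");c=read_camera("scene");cv2.imwrite("pics/t9.png",t["color"]);cv2.imwrite("pics/s9.png",c["color"])
g=lambda im:cv2.cvtColor(im,cv2.COLOR_BGR2GRAY)
print(g(c["color"])[140:160,272:304:2])
p0,Rt=pose(0,55,0)
for th in(4,8,12,16,20,24,25):
    p,_=pose(th,55,0);print(th,Rt.inv().apply(p-p0).round(4))
    print(ik(s["tool_pos"]+p-p0,Rt,s["q"]))
E
```

```text
9.6 [ 0.5057 -0.0685  0.163 ] [-0.3147 -0.3838  2.4424  0.3702  0.5338 -2.1662] [-5.5683 -1.2703 -6.9199]
[[ 51  47  43  37  35  33  44  39  36  33  40  42  40  40  40  39]
 [ 66  59  60  46  36  38  36  42  32  29  41  42  42  41  41  42]
 [ 66  67  66  62  33  48  72  85  44  31  52  55  48  48  42  43]
 [ 66  67  68  75  36  66 111 127  62  38  77  80  69  68  50  50]
 [ 70  73  79  90  48  71 124 129  79  65 110 118  98  97  65  69]
 [ 90  94  98 105  77 100 144 138 123 122 136 152 120  90  70  73]
 [114 125 130 131 130 147 164 166 159 161 140 133  98  71  72  70]
 [105 129 149 150 163 164 164 153 142 130 106  91  71  71  72  72]
 [ 99 106 123 123 129 120 121 104  96  71  72  70  72  74  72  71]
 [115 102 100 100  86  55  88  61  73  34  70  71  71  71  71  72]
 [117 116 115 114  83  33 106  58  94  30  68  72  71  69  71  72]
 [117 116 119 118  93  38 130  68 119  31  70  74  73  71  72  72]
 [117 118 116 118 101  38 134  70 135  38  80  87  83  78  75  74]
 [117 118 117 118 112  48 133  73 137  45 102 109 104 100  95  94]
 [118 118 121 121 119  69 133  75 136  57 116 120 119 12
[... 784 characters left out ...]
02514307e-07), np.float64(7.564866350554086e-07))
16 [-0.0031 -0.027   0.0022]
(array([-0.394 , -0.3556,  2.4272,  0.4568,  0.5461, -2.3112]), np.float64(5.957050522696608e-07), np.float64(7.756455671453764e-07))
20 [-0.0048 -0.0335  0.0034]
(array([-0.4099, -0.3448,  2.4202,  0.4724,  0.5489, -2.3385]), np.float64(6.402532340959182e-07), np.float64(7.80879338188023e-07))
24 [-0.0069 -0.0399  0.0049]
(array([-0.4243, -0.3328,  2.4124,  0.4868,  0.5511, -2.3635]), np.float64(7.874202279276022e-07), np.float64(7.625514899467044e-07))
25 [-0.0075 -0.0414  0.0053]
(array([-0.4277, -0.3297,  2.4103,  0.4902,  0.5515, -2.3694]), np.float64(5.984690851404879e-07), np.float64(8.076584726791286e-07))
```

Call:
jog_arm(deltas=[0,-0.0017,0,0,0,0,-1,-0.0001,-0.0042,0,0,0,0,-1,-0.0002,-0.0068,0.0001,0,0,0,-1,-0.0004,-0.0095,0.0003,0,0,0,-1,-0.0007,-0.0122,0.0004,0,0,0,-1,-0.001,-0.015,0.0006,0,0,0,-1,-0.0014,-0.0178,0.0009,0,0,0,-1,-0.0018,-0.0204,0.0012,0,0,0,-1])

```text
time: 10.5
tool_pos: [0.5071, -0.0882, 0.1618]
tcp_rot: [-0.018, 2.539, 0.008]
wrist_force: [-8.6, 0.5, -6.2]
width: 0.002
grip_force: 4.8
```

```bash
cat > lens.py <<'E'
from h import *
def lens(verbose=1):
    # white rim at z .105: fit circle to bright low-saturation pixels near the expected place
    o=[]
    for n in("top",):
        t=read_camera(n);im=t["color"]
        best=None
        hsv=cv2.cvtColor(im,cv2.COLOR_BGR2HSV);m=((hsv[...,2]>175)&(hsv[...,1]<45)).astype(np.uint8)
        v,u=np.nonzero(m[110:185,290:385]);uv=np.c_[u+290,v+110]
        X=np.array([onz(t,p,.108)[:2] for p in uv])
        d=np.linalg.norm(X-PIV,axis=1);best=(0,)
        for th in np.arange(-3,33,.1):
            w=np.radians(YAW+th);c=PIV+.160*np.array([np.cos(w),np.sin(w)])
            r=np.linalg.norm(X-c,axis=1);k=np.exp(-((r-.051)/.003)**2).sum()
            if k>best[0]:best=(k,th,c)
        o.append(best)
    return o
if __name__=="__main__":
    s=readout.read_state();print(s['time'],s["tool_pos"],s["wrist_force"],lens())
E
python3 - <<'E'
from h import *
import lens,cv2
print(readout.read_state()["wrist_force"])
print(lens.lens())
rc=lens.read_camera
lens.read_camera=lambda n:dict(rc(n),color=cv2.imread("pics/top0.png")); print("start",lens.lens())
E
```

```text
[-8.5925  0.4559 -6.1636]
[(np.float64(187.92857792820354), np.float64(12.900000000000015), array([ 0.7279, -0.0287]))]
start [(np.float64(186.48367147314534), np.float64(0.10000000000000275), array([ 0.7326, -0.064 ]))]
```

Call:
jog_arm(deltas=[-0.0009,-0.0025,-0.0005,0,0,0,-1,-0.0015,-0.005,0,0,0,0,-1,-0.0019,-0.0066,0.0002,0,0,0,-1,-0.0025,-0.009,0.0005,0,0,0,-1,-0.003,-0.011,0.0009,0,0,0,-1,-0.0036,-0.0131,0.0014,0,0,0,-1,-0.0036,-0.0131,0.0014,0,0,0,-1])

```text
time: 11.3
tool_pos: [0.5106, -0.1018, 0.1621]
tcp_rot: [-0.019, 2.54, 0.007]
wrist_force: [-12.1, -2.5, -6.6]
width: -0.0
grip_force: 6.2
```

```bash
python3 lens.py
```

```text
11.3 [ 0.5106 -0.1018  0.1621] [-12.0576  -2.4617  -6.5894] [(np.float64(188.69544340999204), np.float64(22.00000000000002), array([ 0.7199, -0.0046]))]
```

Call:
jog_arm(deltas=[0.0011,0,0.0016,0,0,0,-1,0.0023,0,0.0033,0,0,0,-1,0.0034,0,0.0049,0,0,0,-1,0.0034,0,0.0049,0,0,0,-1])

```text
time: 11.75
tool_pos: [0.5124, -0.1028, 0.1586]
tcp_rot: [-0.018, 2.535, 0.004]
wrist_force: [-11.9, -3.6, -2.9]
width: 0.005
grip_force: 5.7
```

```bash
python3 lens.py
```

```text
11.75 [ 0.5124 -0.1028  0.1586] [-11.9269  -3.618   -2.8627] [(np.float64(188.45954286169638), np.float64(22.00000000000002), array([ 0.7199, -0.0046]))]
```

Call:
jog_arm(deltas=[0.0012,0,-0.0008,0,0,0,-1,0.0024,0,-0.0016,0,0,0,-1,0.0033,0,-0.0023,0,0,0,-1,0.0033,0,-0.0023,0,0,0,-1])

```text
time: 12.2
tool_pos: [0.5104, -0.1032, 0.161]
tcp_rot: [-0.016, 2.53, 0.003]
wrist_force: [-2.2, -2.5, -3.9]
width: 0.001
grip_force: 1.9
```

```bash
python3 lens.py
```

```text
12.2 [ 0.5104 -0.1032  0.161 ] [-2.2109 -2.5167 -3.8651] [(np.float64(188.45872576485), np.float64(22.00000000000002), array([ 0.7199, -0.0046]))]
```

Call:
jog_arm(deltas=[0.0011,0,0.0012,0,0,0,-1,0.0023,0,0.0024,0,0,0,-1,0.003,0,0.0032,0,0,0,-1,0.003,0,0.0032,0,0,0,-1])

```text
time: 12.65
tool_pos: [0.5089, -0.1023, 0.1552]
tcp_rot: [-0.017, 2.533, 0.006]
wrist_force: [1.2, 0.4, -0.4]
width: -0.002
grip_force: 0.0
```

```bash
python3 lens.py
```

```text
12.65 [ 0.5089 -0.1023  0.1552] [ 1.1888  0.3835 -0.3788] [(np.float64(188.4546063507706), np.float64(22.00000000000002), array([ 0.7199, -0.0046]))]
```

Call:
jog_arm(deltas=[0,-0.001,0,0,0,0,-1,0,-0.002,0,0,0,0,-1,0,-0.003,0,0,0,0,-1,0,-0.004,0,0,0,0,-1])

```text
time: 13.1
tool_pos: [0.5086, -0.1066, 0.1549]
tcp_rot: [-0.016, 2.534, 0.005]
wrist_force: [0.3, -0.9, 0.2]
width: 0.002
grip_force: 0.0
```

```bash
python3 lens.py
```

```text
13.1 [ 0.5086 -0.1066  0.1549] [ 0.3162 -0.9007  0.1863] [(np.float64(188.4546101843245), np.float64(22.00000000000002), array([ 0.7199, -0.0046]))]
```

Call:
jog_arm(deltas=[0,-0.001,0,0,0,0,-1,0,-0.002,0,0,0,0,-1,0,-0.003,0,0,0,0,-1,0,-0.003,0,0,0,0,-1])

```text
time: 13.55
tool_pos: [0.5087, -0.1096, 0.1549]
tcp_rot: [-0.016, 2.534, 0.005]
wrist_force: [0.5, 0.3, 0.2]
width: 0.005
grip_force: 0.0
```

```bash
python3 lens.py
```

```text
13.55 [ 0.5087 -0.1096  0.1549] [0.4671 0.2747 0.1594] [(np.float64(188.4615994060313), np.float64(22.00000000000002), array([ 0.7199, -0.0046]))]
```

Call:
jog_arm(deltas=[0,-0.001,0,0,0,0,-1,0,-0.002,0,0,0,0,-1,0,-0.003,0,0,0,0,-1,0,-0.004,0,0,0,0,-1])

```text
time: 14.0
tool_pos: [0.5086, -0.1133, 0.1548]
tcp_rot: [-0.017, 2.534, 0.006]
wrist_force: [-0.7, 1.8, 1.5]
width: -0.002
grip_force: 1.0
```

```bash
python3 lens.py
```

```text
14.0 [ 0.5086 -0.1133  0.1548] [-0.7162  1.767   1.4624] [(np.float64(188.6911067667255), np.float64(22.00000000000002), array([ 0.7199, -0.0046]))]
```

Contact sideways (1.8 N). Nudging on in 1 mm rows.

Call:
jog_arm(deltas=[0,-0.001,0,0,0,0,-1,0,-0.002,0,0,0,0,-1,0,-0.002,0,0,0,0,-1])

```text
time: 14.35
tool_pos: [0.5082, -0.1149, 0.1542]
tcp_rot: [-0.017, 2.535, 0.007]
wrist_force: [0.6, 3.1, -0.9]
width: -0.002
grip_force: 1.4
```

```bash
python3 lens.py
```

```text
14.35 [ 0.5082 -0.1149  0.1542] [ 0.5896  3.085  -0.9196] [(np.float64(189.32769992461894), np.float64(22.600000000000023), array([ 0.7193, -0.003 ]))]
```

Moving (22.6°). Continue.

Call:
jog_arm(deltas=[0,-0.001,0,0,0,0,-1,0.0001,-0.002,0,0,0,0,-1,0,-0.003,0,0,0,0,-1,0,-0.003,0,0,0,0,-1])

```text
time: 14.8
tool_pos: [0.5085, -0.1183, 0.1547]
tcp_rot: [-0.016, 2.534, 0.006]
wrist_force: [-1.4, 3.3, -0.8]
width: 0.003
grip_force: 1.5
```

```bash
python3 lens.py
```

```text
14.8 [ 0.5085 -0.1183  0.1547] [-1.4016  3.3006 -0.7901] [(np.float64(188.98757322384506), np.float64(25.700000000000024), array([0.7156, 0.0048]))]
```

```bash
python3 - <<'E'
from ik import *
t=read_camera("top");c=read_camera("scene")
for up in(0,.01):
  for th in(25,26):
    p,_=pose(th,55,0,0,up);print(th,up,"scene",proj(c,p)-[240,120],"top",proj(t,p)-[310,200])
a=cv2.resize(t["color"][200:260,310:375],None,fx=6,fy=6,interpolation=2);b=cv2.resize(c["color"][120:180,240:305],None,fx=6,fy=6,interpolation=2)
cv2.imwrite("pics/ride.png",np.hstack([a,b]))
E
```

```text
25 0 scene [29.685  33.7082] top [49.0611 30.1048]
26 0 scene [29.0883 33.9866] top [49.6288 29.8392]
25 0.01 scene [29.2401 31.2534] top [49.4687 30.0671]
26 0.01 scene [28.6378 31.533 ] top [50.0416 29.7991]
```

View pics/ride.png

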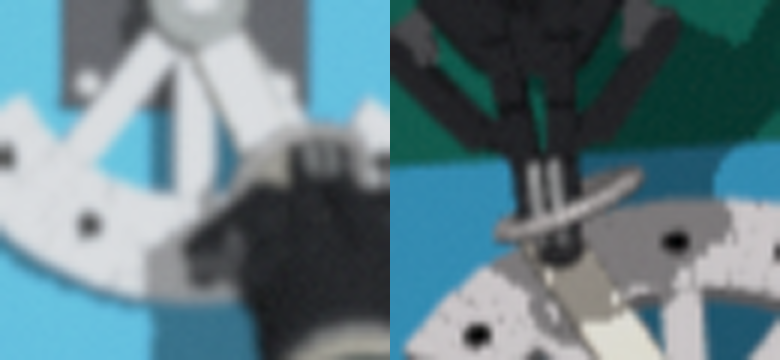

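Ring centre at scene crop (570,205), i.e. (30,34): this matches the pin home at 25° (29.7,33.7) and not riding (29.2,31.3). The pin snapped in. I centre the finger in the ring and withdraw.

Call:
jog_arm(deltas=[0,0.003,0,0,0,0,-1,0.001,0.006,0,0,0,0,-1,0.004,0.008,0,0,0,0,-1,0.006,0.008,0,0,0,0,-1,0.006,0.008,0,0,0,0,-1])

```text
time: 15.45
tool_pos: [0.5035, -0.1104, 0.1513]
tcp_rot: [-0.017, 2.534, 0.005]
wrist_force: [0.0, -0.7, 0.5]
width: -0.003
grip_force: 0.0
```

```bash
python3 lens.py
```

```text
15.45 [ 0.5035 -0.1104  0.1513] [ 0.0153 -0.6575  0.4747] [(np.float64(189.19443283202736), np.float64(25.700000000000024), array([0.7156, 0.0048]))]
```

Call:
jog_arm(deltas=[0,0,-0.004,0,0,0,-1,0,0,-0.01,0,0,0,-1,0,0,-0.016,0,0,0,-1,0,0,-0.022,0,0,0,-1,0,0,-0.03,0,0,0,-1,0,0,-0.038,0,0,0,-1,0,0,-0.05,0,0,0,-1,0,0,-0.07,0,0,0,-1])

```text
time: 16.3
tool_pos: [0.4628, -0.1107, 0.2086]
tcp_rot: [-0.017, 2.535, 0.006]
wrist_force: [0.0, 0.2, 0.6]
width: 0.002
grip_force: 0.0
```

```bash
python3 lens.py; python3 - <<'E'
from ik import *
t=read_camera("top");c=read_camera("scene");print(readout.read_state()["q"])
a=cv2.resize(t["color"][115:265,290:390],None,fx=3.6,fy=3.6,interpolation=2);b=cv2.resize(c["color"][130:280,235:345],None,fx=3.6,fy=3.6,interpolation=2)
cv2.imwrite("pics/out.png",np.hstack([a,b]))
E
```

```text
16.3 [ 0.4628 -0.1107  0.2086] [0.0219 0.1899 0.6009] [(np.float64(188.9863075512322), np.float64(25.700000000000024), array([0.7156, 0.0048]))]
[-0.505  -0.5173  2.4283  0.4366  0.7312 -2.3421]
```

View pics/out.png

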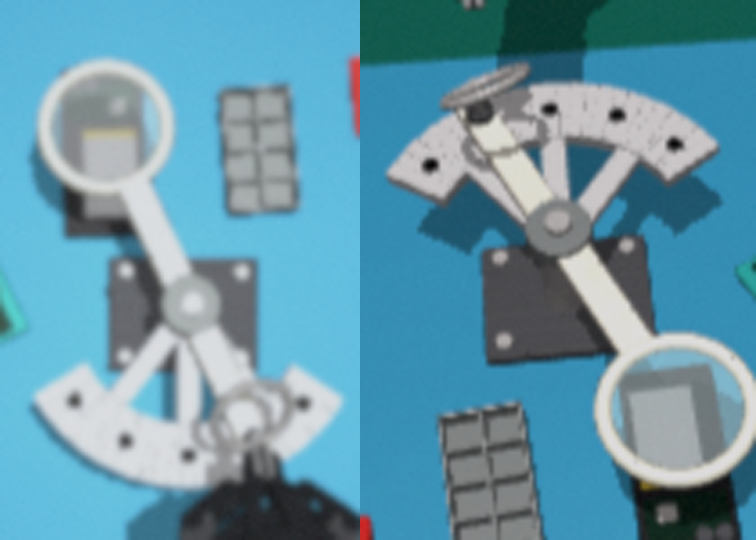

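The lens stands over the phone, the ring is at the home height (scene (270.3,153.9), predicted (269.7,153.7)), and the fingers are out of the ring. Moving clear, then handing in.

Call:
jog_arm(deltas=[-0.005,0,-0.025,0,0,0,-1,-0.02,0,-0.05,0,0,0,-1,-0.03,0,-0.06,0,0,0,-1,-0.03,0,-0.06,0,0,0,-1,-0.03,0,-0.06,0,0,0,-1,-0.03,0,-0.06,0,0,0,-1])

```text
time: 17.05
tool_pos: [0.4534, -0.1106, 0.2728]
tcp_rot: [-0.017, 2.537, 0.008]
wrist_force: [0.7, -0.6, -1.0]
width: 0.002
grip_force: 0.0
```

```bash
python3 lens.py; python3 - <<'E'
from h import *
s=readout.read_state();print(s["q"],s["joint_vel"],s["tool_pos"]);print(finish_job())
E
```

```text
17.05 [ 0.4534 -0.1106  0.2728] [ 0.6692 -0.5516 -1.0354] [(np.float64(188.98442485629056), np.float64(25.700000000000024), array([0.7156, 0.0048]))]
[-0.5215 -0.5876  2.3481  0.3863  0.8833 -2.2762] [-0.001  -0.001  -0.0028  0.0015  0.0001  0.0031] [ 0.4534 -0.1106  0.2728]
the job is handed in; nothing more can be done
None
```

I handed the job in at about 17 s, and no verdict came back. By the pictures, the pin is home one hole over (arm about 25.7° from the start) and the lens is about 6 mm from the phone's centre. The robot is clear, but during the approach joint 2 read -0.9446 against its -0.94 limit, which might count against the run.

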